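Start the three push-top kitchen timers, largest first

ROBOT

A 7-joint arm with a two-finger parallel gripper is mounted at the origin on a cart in front of the work surface, level with it; the furniture and walls round the work are solid. World frame = base frame: x ahead of the robot, y to its left, z up, the work surface at z = 0. Lengths are in m, angles in rad, forces in N, time in s.
With the tool pointing down it reaches from about 0.35 to 0.9 m from the base axis. Payload 19.9 kg.
Tool frame: the origin (TCP) lies between the finger pads; the fingertips stand 19 mm ahead of it and the grasp point (between the pads) is the TCP; z points along the fingers, y is the direction in which the jaws open and shut (so a half turn about z gives the same grasp; the last joint's range is limited). The gripper opens to 94 mm and grips with 3 to 60 N. Pads are 16 mm wide; open, the fingers measure 119 mm over their backs; the gripper's body (75 mm by 177 mm) begins 78 mm behind the grasp point.
Start: joints at [1.21, 0.417, -0.01, 1.614, 0.005, 1.111, -0.053], TCP at [0.196, -0.593, 0.224] pointing down, gripper open.
Joint ranges: [-2.81, 2.81], [-0.39, 2.02], [-1.27, 1.25], [0.06, 2.57], [-1.19, 4.33], [0.19, 2], [-2.82, 2.82]. Speed limits (rad/s): [1.89, 1.89, 2.39, 2.39, 3.01, 3.01, 3.01].

INTERFACE

Orientations are given as a 3x3 rotation matrix whose columns are the frame's x, y, z axes.
In Python, from rig import robot gives the robot as it stands. Calls block until the motion is done:
- robot.move_ptp(position, orientation): joint-space move of the TCP to a pose.
- robot.move_linear(position, velocity=0.15, frame=None, threshold=None): straight line of the TCP; frame=None keeps the orientation; velocity is the mean speed in m/s. With threshold (N) it stops when the force on the tool has changed by that much, and returns True; else False.
- robot.goto_joints(angles): joint-space move.
- robot.gripper_to(opening): finger opening in m; the grip force is fixed at half the most; returns when the fingers have stopped.
- robot.pause(seconds).
- robot.ik(position, orientation): joint angles nearest the present ones, or None.
- robot.get_state(): the state.
- robot.grab_frame(name): name is "scene" or "top" or "wrist"; returns the picture (384x512x3 uint8, red, green, blue); there is no depth.
- robot.camera_info(name): a dict with "fx", "fy", "cx", "cy" (pixels), "rvec" (rotation vector, rad) and "tvec" (3), from world to camera coordinates, as OpenCV has them. Camera axes: x right, y down, z forward; pixel columns grow to the right and rows downward; lengths in m; the calibration is good to about 2 mm. A picture is of the moment at which its call begins: read the wrist's pose just before it. camera_info takes no time and is no camera call; for the wrist camera it gives the pose at the moment of the call.
A pose or a line that the arm cannot do raises robot.PlanningError and nothing moves.
- robot.sign_off(): hands the job in, once; it reports no verdict.
The state is a dict: "time": time; "qpos": joint angles; "joint_vel": joint speeds; "effort": joint torques, N m; "ee_pos": TCP position; "tool_rot": TCP orientation; "force": force on the tool from outside, world axes, zero at the start; "moment": the same for the moment, N m; "opening": finger opening in m.
Only numpy, scipy, OpenCV 4.12 (cv2) and the standard library are available. Lean on these libraries where they do the work, as an engineer would, in place of code of your own. Each camera call takes 0.05 s, during which the arm holds its last target.

TASK

Start the three push-top timers for dinner by pressing their plungers all the way down in order of size: first the large timer, then the medium one, then the small one. Press each gently, straight down with the fingertips, so that the plunger stays down. Do not pick up, tip or shift the timers, and leave the wind-up timer and the other things alone.

Things in the scene. Friction and masses are not known exactly. Their poses are not given: they have to be found in the camera images.
- large_timer: the large push-top timer, loose on the worktop: white drum 90 mm across and 52 mm tall on a black foot, with a rubber-capped plunger of 32 mm diameter standing 18 mm proud of the middle of its top (so 70 mm over all). Origin at the centre of its underside, z up. The three timers look alike but for size, and their places are swapped from start to start.
- large_timer_plunger (a joint): travel of this timer's plunger, m: 0 = up, 0.010 = fully down (8 mm still proud). It moves straight down against a steady friction of about 3 N to a firm stop, has no return spring and stays where it is left. Counts as pressed past 0.006.
- large_timer_top (a point): centre of the flat top of the large timer's plunger cap; it goes down with the plunger. The rubber cap is soft and yields about 1 mm for every 2 N (7 mm at most), so the finger travels 11 to 13 mm from first touch to press the plunger home.
- medium_timer: the medium push-top timer, loose on the worktop: white drum 68 mm across and 44 mm tall on a black foot, with a rubber-capped plunger of 28 mm diameter standing 18 mm proud of the middle of its top (so 62 mm over all). Origin at the centre of its underside, z up. The three timers look alike but for size, and their places are swapped from start to start.
- medium_timer_plunger (a joint): travel of this timer's plunger, m: 0 = up, 0.010 = fully down (8 mm still proud). It moves straight down against a steady friction of about 3 N to a firm stop, has no return spring and stays where it is left. Counts as pressed past 0.006.
- medium_timer_top (a point): centre of the flat top of the medium timer's plunger cap; it goes down with the plunger. The rubber cap is soft and yields about 1 mm for every 2 N (7 mm at most), so the finger travels 11 to 13 mm from first touch to press the plunger home.
- small_timer: the small push-top timer, loose on the worktop: white drum 50 mm across and 36 mm tall on a black foot, with a rubber-capped plunger of 24 mm diameter standing 18 mm proud of the middle of its top (so 54 mm over all). Origin at the centre of its underside, z up. The three timers look alike but for size, and their places are swapped from start to start.
- small_timer_plunger (a joint): travel of this timer's plunger, m: 0 = up, 0.010 = fully down (8 mm still proud). It moves straight down against a steady friction of about 3 N to a firm stop, has no return spring and stays where it is left. Counts as pressed past 0.006.
- small_timer_top (a point): centre of the flat top of the small timer's plunger cap; it goes down with the plunger. The rubber cap is soft and yields about 1 mm for every 2 N (7 mm at most), so the finger travels 11 to 13 mm from first touch to press the plunger home.
- windup_timer: ordinary wind-up kitchen timer, 64 mm across, 49 mm tall, white dome over a grey-brown base with a ridge grip across its top and no plunger: a bystander, leave alone. Origin at the centre of its underside.
- salt_shaker: small grey and glass salt shaker, 44 mm across, 90 mm tall: a bystander. Origin at the centre of its underside.
- espresso_cup: green and white espresso cup, 64 mm across, 89 mm over its handle, 48 mm tall: a bystander. Origin at the centre of its underside.
- amber_jar: amber jar with a black cap, 42 mm across, 72 mm tall: a bystander. Origin at the centre of its underside.
- cabinet_edge (a point): middle of the lower front edge of the wall cabinets that hang over the back of the worktop along its whole width (y); beyond it in x and above it in z all is solid, and their bar handles stand about 40 mm out in front. Keep the wrist and forearm clear: swing sideways close to the base and low, then reach out.
There are look-alikes about, which are no part of the job. Leave any turquoise look-alike of the large_timer alone.

How it is judged:
By the outcome, as a careful person would: the job done as asked, in the order asked, and still so for the second after the job is handed in, with the robot touching nothing.
It also fails if it takes over 51 s, if anything falls off the work surface, if the arm or the gripper's body presses on something with over 40 N, if the wrist force passes 120 N, or if a joint passes its speed limit or range.

## Working session

There is one attempt and no reset: what is moved stays moved. The work goes in short steps, each a Python script; the robot and the scene stay as the last script left them, time stands still between calls to the robot, and variables do not carry over. Pictures are saved under pics/ and viewed, and the job is handed in when it is done.

```bash
ls; mkdir -p pics; python3 - <<'E'
from rig import robot
import cv2
for n in ["scene","top","wrist"]:
    i=robot.camera_info(n); print(n,{k:(v if not hasattr(v,'tolist') else v.tolist()) for k,v in i.items()})
    f=robot.grab_frame(n); cv2.imwrite(f"pics/{n}0.png",cv2.resize(f[:,:,::-1],(800,600),interpolation=cv2.INTER_CUBIC))
print(robot.get_state())
E
```

```text
pics
scene {'fx': 461.5904903492503, 'fy': 461.5904903492503, 'cx': 256.99543540265466, 'cy': 188.76454929834273, 'rvec': [0.9372860539289726, -2.2642003946123275, 1.2960224382183843], 'tvec': [0.42577247894652415, 0.41716338158030297, 1.1534632281908699]}
top {'fx': 461.4580381014582, 'fy': 461.4580381014582, 'cx': 254.0177841712255, 'cy': 190.19924659998506, 'rvec': [1.9260750629272059, -1.9795244910297176, 0.49219423493159115], 'tvec': [0.04755974029813281, 0.6276212372930493, 1.6645272651896381]}
wrist {'fx': 313.3140489217783, 'fy': 313.3140489217783, 'cx': 251.88839065506653, 'cy': 191.40095416557728, 'rvec': [-2.3825313750969075, 1.7201975518740487, 0.21286569917514828], 'tvec': [-0.6246750218308236, -0.02513032540411219, 0.3915886242398562]}
{'time': 0.15, 'qpos': array([ 1.2105186 ,  0.41782696, -0.01031459,  1.61401968,  0.00471022,
        1.11069526, -0.05296364]), 'joint_vel': array([ 2.73831808e-03, -1.94207832e-03, -1.07919217e-03, -2.77035435e-03,
       -3.97962397e-05, -2.49881449e-03,  1.40299752e-03]), 'effort': array([ 1.19983681e-03, -8.51533771e+01,  6.39300663e-01, -4.26133883e+01,
       -4.87936637e-02,  1.72228483e-02,  7.33461616e-05]), 'ee_pos': array([ 0.19579283, -0.59326109,  0.22398193]), 'tool_rot': array([[ 9.49600659e-01,  3.13462046e-01, -3.66950602e-04],
       [ 3.13462250e-01, -9.49600282e-01,  8.49921694e-04],
       [-8.20382022e-05, -9.22111362e-04, -9.99999571e-01]]), 'force': array([ 0.44904428, -0.02328598,  0.17619265]), 'moment': array([0.03592379, 0.02734833, 0.03114624]), 'opening': 0.09423267731459883}
```

View pics/scene0.png

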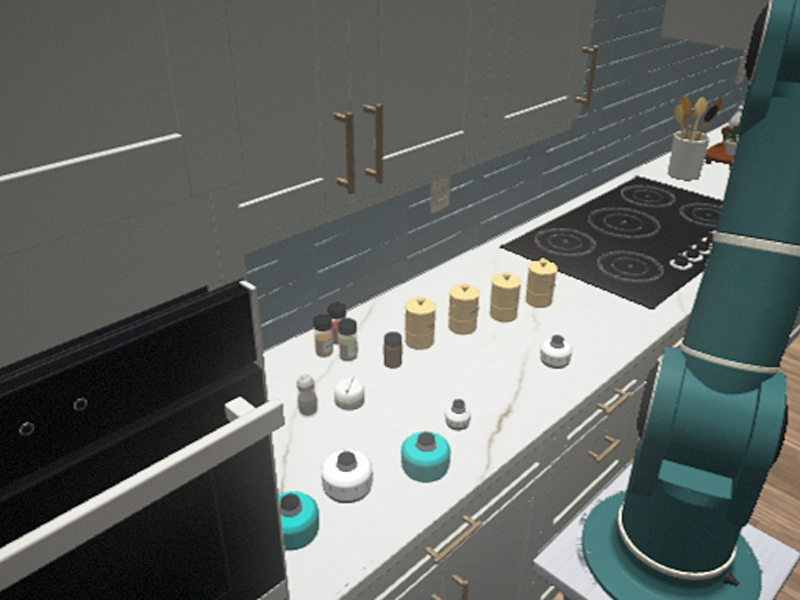

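View pics/top0.png

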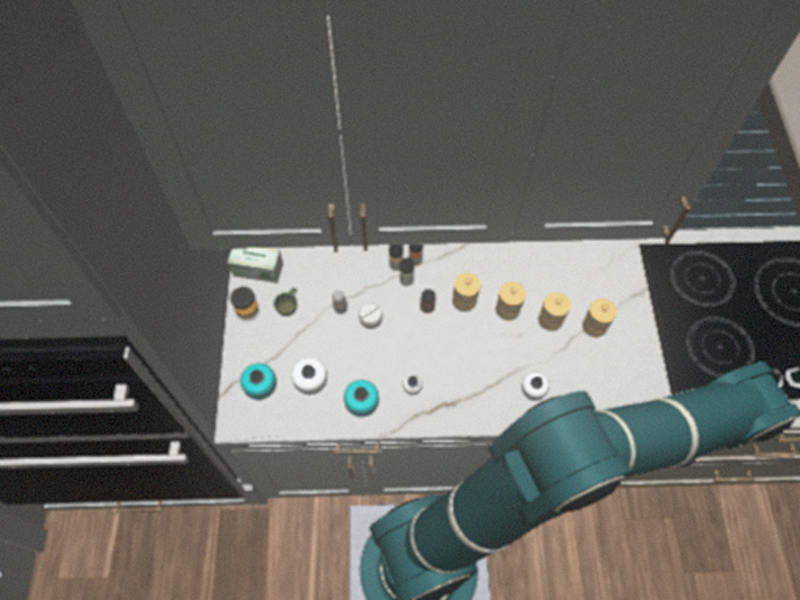

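View pics/wrist0.png

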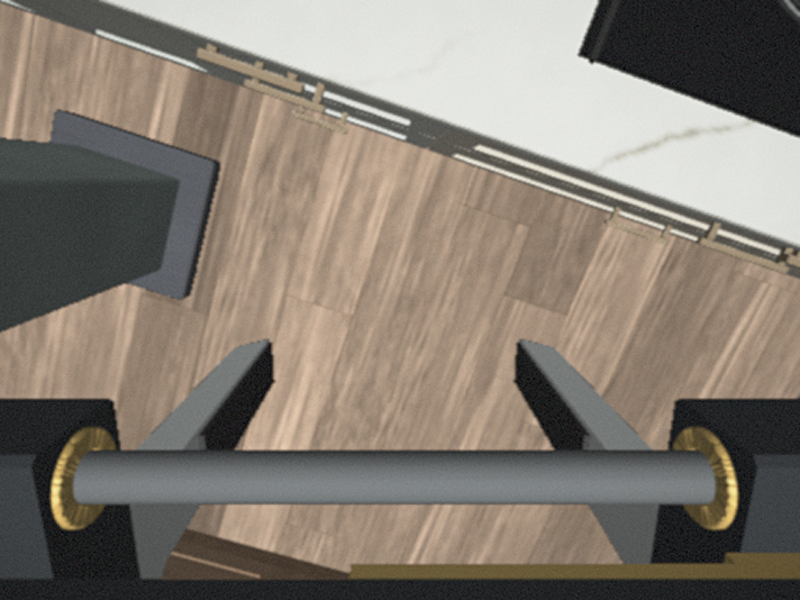

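The top view shows white push-top timers at about (309,376), (413,383) and (536,385), wind-up timer at (370,315), and turquoise decoys at (257,379) and (361,397). I'll enlarge these.

```bash
python3 - <<'E'
from rig import robot
import cv2,numpy as np
t=robot.grab_frame("top")[:,:,::-1]; s=robot.grab_frame("scene")[:,:,::-1]
cv2.imwrite("pics/t.png",t);cv2.imwrite("pics/s.png",s)
def crop(im,c,r=20,k=10):
    x,y=c; return cv2.resize(im[y-r:y+r,x-r:x+r],None,fx=k,fy=k,interpolation=cv2.INTER_CUBIC)
k=.64
T=[(198,240),(264,245),(343,246)]; S=[(222,302),(293,263),(356,223)]
def row(im,C):
    out=[]
    for c in C:
        a=crop(im,c,20,6).copy()
        for g in range(0,240,60):
            cv2.line(a,(g,0),(g,5),(0,0,255),1);cv2.line(a,(0,g),(5,g),(0,0,255),1)
        out.append(a)
    return np.hstack(out)
cv2.imwrite("pics/crops.png",np.vstack([row(t,T),row(s,S)]))
E
```

```text
(no output)
```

View pics/crops.png

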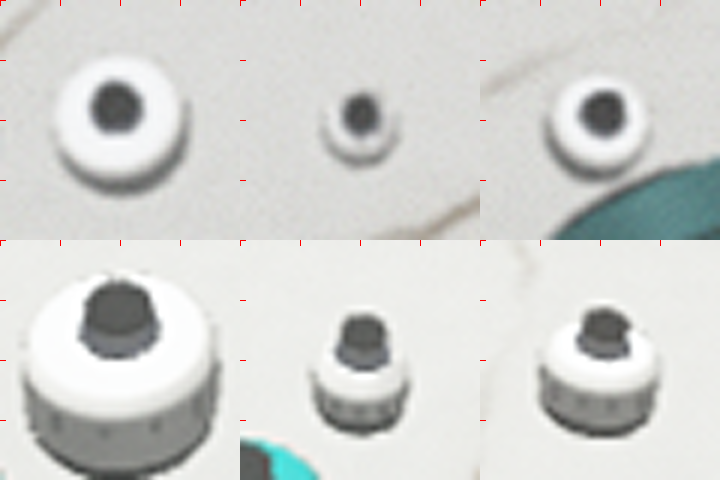

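```bash
cat > h.py <<'E'
import cv2,numpy as np
def ray(info,uv):
    R=cv2.Rodrigues(np.array(info["rvec"],float))[0]; t=np.array(info["tvec"],float)
    d=R.T@np.array([(uv[0]-info["cx"])/info["fx"],(uv[1]-info["cy"])/info["fy"],1]); return -R.T@t,d
def atz(info,uv,z):
    o,d=ray(info,uv); return o+d*(z-o[2])/d[2]
def tri(rs):
    A=0;b=0
    for o,d in rs:
        d=d/np.linalg.norm(d);P=np.eye(3)-np.outer(d,d);A=A+P;b=b+P@o
    return np.linalg.solve(A,b)
E
python3 - <<'E'
from rig import robot
from h import *
T=[(198,240),(264,245),(343,246)]; S=[(222,302),(293,263),(356,223)]
ut=[(116,105),(120,110),(123,111)];us=[(119,67),(122,92),(125,86)]
it,is_=robot.camera_info("top"),robot.camera_info("scene")
f=lambda c,u:[c[i]-20+(u[i]+.5)/6-.5 for i in(0,1)]
for n,c,u,c2,u2,z in zip("LSM",T,ut,S,us,(.07,.054,.062)):
    a,b=f(c,u),f(c2,u2)
    print(n,atz(it,a,z).round(4),atz(is_,b,z).round(4),tri([ray(it,a),ray(is_,b)]).round(4))
st=robot.get_state()
# cabinet edge estimate
print(atz(it,(380*.64,240*.64),0).round(3))
for yaw in (0,):
  R=np.array([[1,0,0],[0,-1,0],[0,0,-1.]])
  for p in [(.5,.2,.25)]:
    print(robot.ik(p,R))
E
```

```text
L [0.471  0.2598 0.07  ] [0.4723 0.2646 0.07  ] [0.4745 0.2611 0.0652]
S [ 0.4456 -0.0025  0.054 ] [0.4455 0.0013 0.054 ] [ 0.4478 -0.0025  0.0501]
M [ 0.4291 -0.3146  0.062 ] [ 0.4305 -0.311   0.062 ] [ 0.4315 -0.315   0.0589]
[0.899 0.072 0.   ]
[ 0.33714642  0.3778241  -0.96444892  1.77681949  0.33642234  1.16372789
 -2.30101762]
```

Identities are clear: large at (0.472, 0.261), small at (0.446, 0), medium at (0.430, -0.313). Next I'll close the fingers, retract, swing to the large timer and refine with the wrist camera.

```bash
python3 - <<'E'
from rig import robot
from h import *
robot.gripper_to(0.0)
s=robot.get_state();p=s["ee_pos"]
u=p[:2]/np.linalg.norm(p[:2])
robot.move_linear([*(u*.47),.2],velocity=.2)
s=robot.get_state();print(s["time"],s["qpos"].round(3),s["opening"])
q=s["qpos"].copy(); az=np.arctan2(s["ee_pos"][1],s["ee_pos"][0])
q[0]+=az-np.arctan2(.261,.472)
robot.goto_joints(q)
s=robot.get_state();print(s["time"],s["ee_pos"].round(4),s["force"].round(2))
i=robot.camera_info("wrist");R=cv2.Rodrigues(i["rvec"])[0];print(-R.T@i["tvec"],R.round(3).tolist())
f=robot.grab_frame("wrist");cv2.imwrite("pics/w1.png",cv2.resize(f[:,:,::-1],(800,600),interpolation=cv2.INTER_CUBIC))
E
```

```text
2.6 [ 1.209  0.169 -0.024  2.01   0.005  0.961 -0.07 ] 0.00038553875151025777
5.1667 [0.4125 0.2272 0.2003] [ 0.01 -0.53 -0.71]
[0.37950409 0.28784284 0.36101759] [[0.875, 0.483, 0.002], [0.469, -0.85, 0.241], [0.118, -0.21, -0.971]]
```

View pics/w1.png

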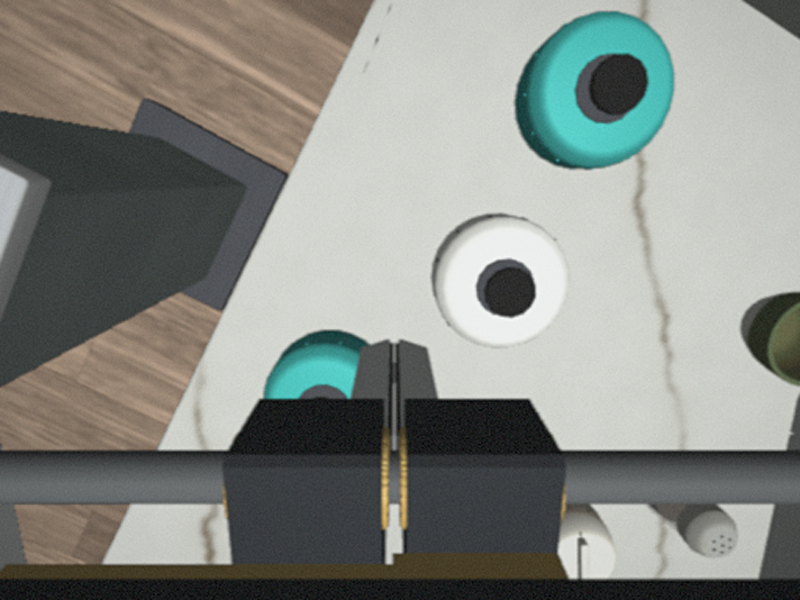

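The wrist view shows the large timer's cap centre at (510,289) in the 800x600 picture, with the turquoise ones either side.

```bash
python3 - <<'E'
from rig import robot
from h import *
i=robot.camera_info("wrist")
g=lambda x,y:((x+.5)*.64-.5,(y+.5)*.64-.5)
p=atz(i,g(510,289),.07);print(p, atz(i,g(500,280),.052))
tip=atz(i,g(395,345),.181);print("tip",tip,robot.get_state()["ee_pos"])
E
```

```text
[0.47378351 0.26490739 0.07      ] [0.47080036 0.2654132  0.052     ]
tip [0.41061319 0.23324158 0.181     ] [0.4124863  0.22721662 0.20029272]
```

```bash
cat >> h.py <<'E'
def press(robot,x,y,h):
    robot.move_linear([x,y,h+.019+.03],velocity=.15)
    robot.move_linear([x,y,h+.019+.004],velocity=.06)
    robot.pause(.2); s=robot.get_state(); f0=s["force"];print("pre",s["time"],s["ee_pos"].round(4),f0.round(2))
    for d in (.006,.011,.0135):
        r=robot.move_linear([x,y,h+.019-d],velocity=.02,threshold=9)
        s=robot.get_state();print(d,r,s["time"],s["ee_pos"].round(4),(s["force"]-f0).round(2))
        if r: break
    robot.pause(.15);s=robot.get_state();print("hold",s["ee_pos"].round(4),(s["force"]-f0).round(2))
    return f0
E
python3 - <<'E'
from rig import robot
from h import *
press(robot,.4725,.2635,.07)
E
```

```text
pre 6.8667 [0.4727 0.2636 0.0933] [-0.85 -0.11 -0.2 ]
0.006 False 7.5167 [0.4726 0.2636 0.083 ] [2.63 1.9  2.22]
0.011 False 7.9167 [0.4726 0.2635 0.078 ] [3.32 0.45 3.12]
0.0135 False 8.1917 [0.4726 0.2636 0.0755] [0.71 0.95 7.26]
hold [0.4726 0.2636 0.0756] [1.65 0.75 8.25]
```

A force of about 8 N at 13.4 mm of travel means it hit the stop. I'll lift straight up, verify, then go to the medium timer.

```bash
python3 - <<'E'
from rig import robot
from h import *
robot.move_linear([.4726,.2636,.1],velocity=.08)
robot.move_linear([.4125,.2272,.2],velocity=.2)
f=robot.grab_frame("wrist");a=cv2.resize(f[100:240,200:400,::-1],(600,420),interpolation=cv2.INTER_CUBIC)
cv2.imwrite("pics/w2.png",a)
s=robot.get_state();q=s["qpos"].copy()
q[0]+=np.arctan2(s["ee_pos"][1],s["ee_pos"][0])-np.arctan2(-.313,.43)
robot.goto_joints(q)
s=robot.get_state();print(s["time"],s["ee_pos"].round(4))
f=robot.grab_frame("wrist");cv2.imwrite("pics/w3.png",cv2.resize(f[:,:,::-1],(800,600),interpolation=cv2.INTER_CUBIC))
f=robot.grab_frame("scene");cv2.imwrite("pics/s3.png",cv2.resize(f[180:340,180:400,::-1],(770,560),interpolation=cv2.INTER_CUBIC))
E
```

```text
11.4417 [ 0.3814 -0.2764  0.1989]
```

View pics/w2.png

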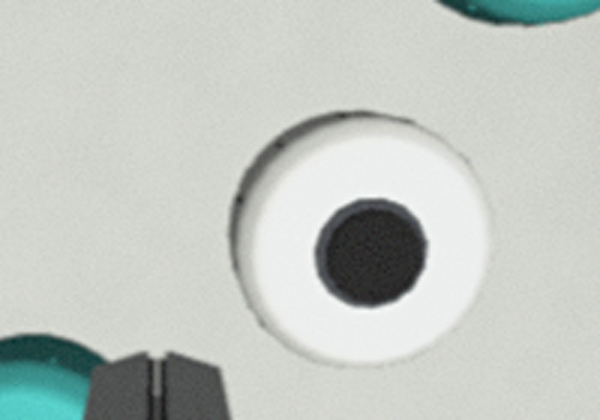

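View pics/w3.png

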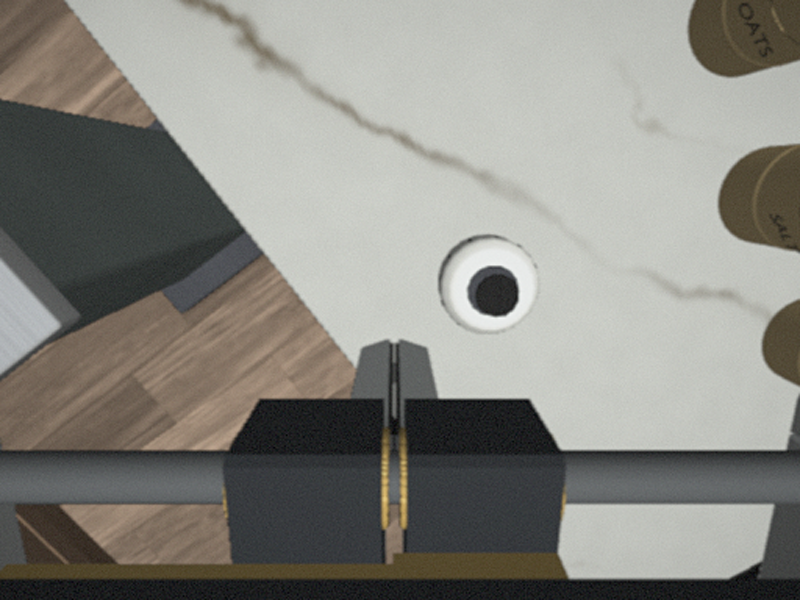

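View pics/s3.png

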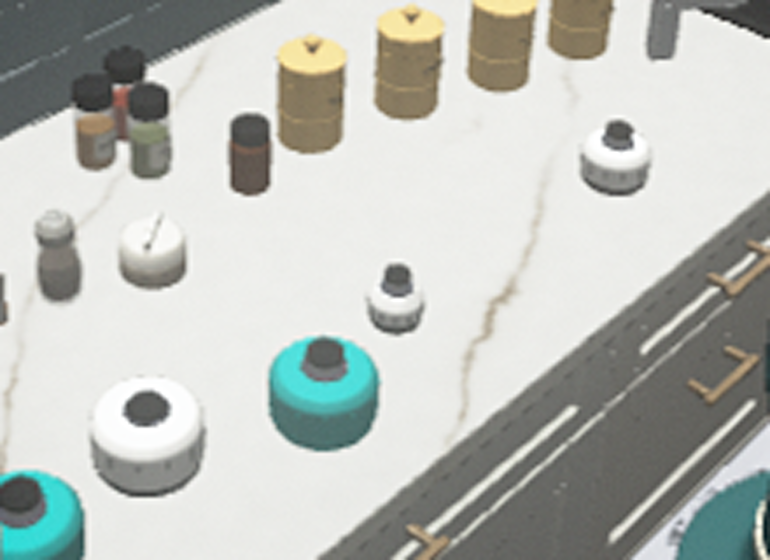

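The large plunger is clearly down (cap at (147,408) sits low in the drum) and the timer stands where it was. In the wrist view the medium cap's top is centred at (497,295), so I'll press that next.

```bash
python3 - <<'E'
from rig import robot
from h import *
i=robot.camera_info("wrist")
g=lambda x,y:((x+.5)*.64-.5,(y+.5)*.64-.5)
p=atz(i,g(497,295),.062);print(p)
m=np.array([.430,-.313])
assert np.linalg.norm(p[:2]-m)<.008
x,y=(p[:2]+m)/2
press(robot,x,y,.062)
robot.move_linear([x,y,.1],velocity=.08)
robot.move_linear([.3814,-.2764,.2],velocity=.2)
f=robot.grab_frame("wrist");cv2.imwrite("pics/w4.png",cv2.resize(f[100:240,200:400,::-1],(600,420),interpolation=cv2.INTER_CUBIC))
s=robot.get_state();q=s["qpos"].copy()
q[0]+=np.arctan2(s["ee_pos"][1],s["ee_pos"][0])-0
robot.goto_joints(q)
s=robot.get_state();print(s["time"],s["ee_pos"].round(4))
robot.move_linear([.40,0,.2],velocity=.2)
f=robot.grab_frame("wrist");cv2.imwrite("pics/w5.png",cv2.resize(f[:,:,::-1],(800,600),interpolation=cv2.INTER_CUBIC))
E
```

```text
[ 0.43375844 -0.31520597  0.062     ]
pre 13.2 [ 0.432  -0.3142  0.0853] [0.32 0.18 0.61]
0.006 False 13.85 [ 0.432  -0.3142  0.0751] [0.83 0.23 1.39]
0.011 False 14.25 [ 0.432  -0.3142  0.07  ] [ 1.85 -0.37  1.53]
0.0135 False 14.525 [ 0.432  -0.3142  0.0676] [ 0.01 -0.37  6.35]
hold [ 0.432  -0.3142  0.0677] [-0.4  -0.85  6.24]
17.1417 [ 0.4709 -0.0013  0.1986]
```

View pics/w4.png

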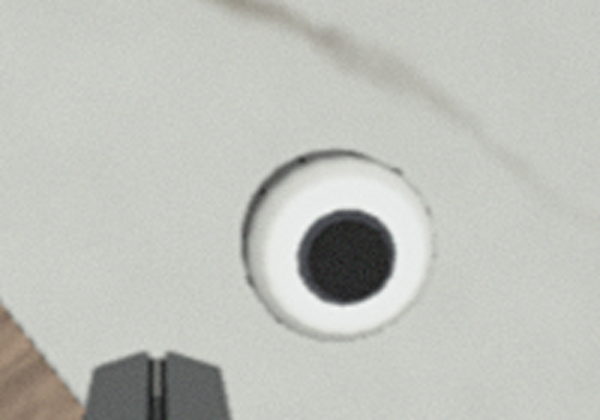

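View pics/w5.png

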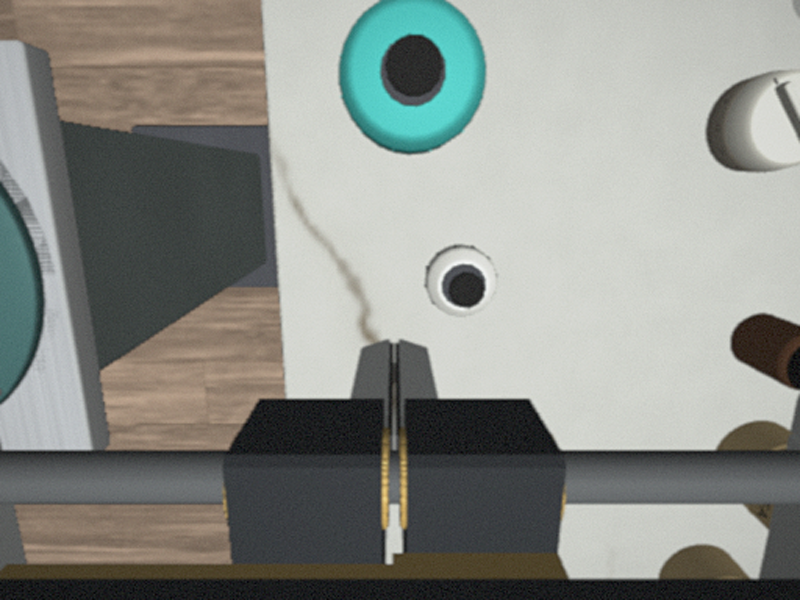

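The medium cap (345,257 in the crop) is down and the timer is unmoved. The small cap's top is centred at (467,289).

```bash
python3 - <<'E'
from rig import robot
from h import *
i=robot.camera_info("wrist")
g=lambda x,y:((x+.5)*.64-.5,(y+.5)*.64-.5)
p=atz(i,g(467,289),.054);print(p)
m=np.array([.4456,-.0005])
assert np.linalg.norm(p[:2]-m)<.008
x,y=(p[:2]+m)/2
press(robot,x,y,.054)
robot.move_linear([x,y,.1],velocity=.08)
robot.move_linear([.40,0,.2],velocity=.2)
f=robot.grab_frame("wrist");cv2.imwrite("pics/w6.png",cv2.resize(f[100:240,200:400,::-1],(600,420),interpolation=cv2.INTER_CUBIC))
f=robot.grab_frame("scene");cv2.imwrite("pics/s6.png",cv2.resize(f[180:340,180:400,::-1],(770,560),interpolation=cv2.INTER_CUBIC))
s=robot.get_state();print(s["time"],s["force"])
E
```

```text
[ 0.4483893  -0.00051158  0.054     ]
pre 19.35 [ 0.4472 -0.0005  0.0772] [-0.03 -0.19  0.17]
0.006 False 20.0 [ 0.4471 -0.0005  0.067 ] [1.17 0.27 1.04]
0.011 False 20.4 [ 0.4471 -0.0005  0.0619] [1.9  0.27 2.31]
0.0135 False 20.675 [ 0.4472 -0.0005  0.0595] [0.73 0.18 7.13]
hold [ 0.4472 -0.0005  0.0596] [ 1.8  -0.24  6.39]
22.2833 [ 0.82042214 -0.15355121  0.05653161]
```

View pics/w6.png

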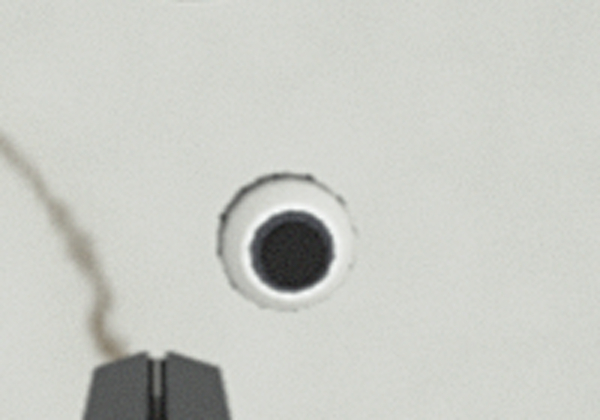

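View pics/s6.png

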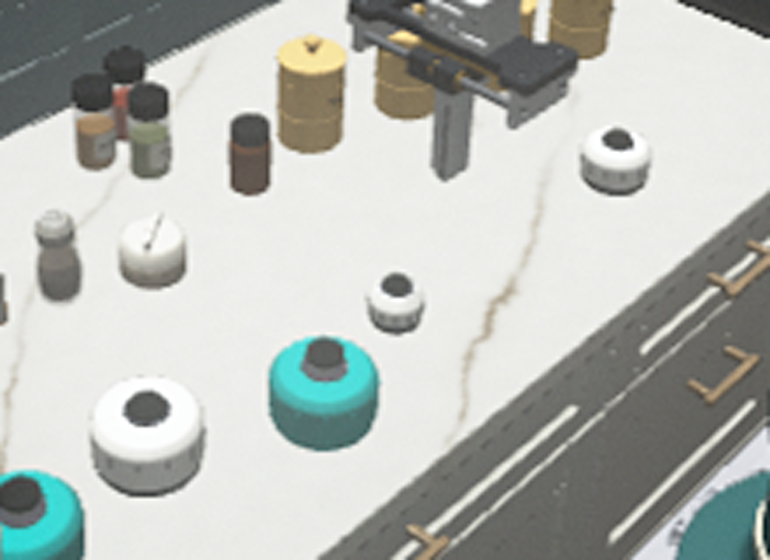

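All three white plungers (147,408), (397,285) and (618,138) sit low, the timers haven't moved, and both turquoise ones are still up. I'm handing in.

```bash
python3 - <<'E'
from rig import robot
print(robot.sign_off(), robot.get_state()["time"])
E
```

```text
the job is handed in; nothing more can be done
the job is handed in; nothing more can be done
```

I pressed the three white push-top timers straight down with closed fingertips, in order: large, then medium, then small. I then lifted clear and handed the job in after about 22 s on the robot's clock.

- **Presses:** each press went about 13.5 mm past first touch. The steady push of about 3 N rose to 6–8 N at the end, which means the plunger had reached its stop.
- **Final pictures:** all three caps sit low and stayed down, and the timers show no visible shift. Both turquoise look-alikes still have their plungers up, and nothing else in view was disturbed. The espresso cup was outside those last pictures, but the arm did not go near it.
- **Position readings:** the camera estimates of each timer's position differed by up to about 5 mm, so I pressed at in-between points. No check failed.

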